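Find the flat on a press roller between centres

ROBOT

A 7-joint arm with a two-finger parallel gripper is mounted at the origin on the work surface. World frame = base frame: x ahead of the robot, y to its left, z up, the work surface at z = 0. Lengths are in m, angles in rad, forces in N, time in s.
With the tool pointing down it reaches from about 0.4 to 0.875 m from the base axis. Payload 19.3 kg.
Tool frame: the origin (TCP) lies midway between the tips of the shut fingers; the grasp point (between the pads) lies bot.grip_point_offset behind it (bot.grip_point_offset is the distance from the TCP to the grasp point, in m); z points along the fingers, y is the direction in which the jaws open and shut (so a half turn about z gives the same grasp; the last joint's range is limited). The gripper opens to 85 mm and grips with 20 to 120 N. Pads are 22 mm wide; open, the fingers measure 114 mm over their backs; the gripper's body (76 mm by 85 mm) begins 54 mm behind the grasp point. The pads swing forward as they close: fully open they stand 13 mm farther back than shut.
Start: joints at [1.192, 0.521, -0.036, 1.599, 0.021, 1.021, -0.113], TCP at [0.19, -0.595, 0.231] pointing down, gripper open.
Joint ranges: [-2.91, 2.91], [-0.3, 2.13], [-1.5, 1.42], [0.17, 2.43], [-1.26, 4.41], [0.16, 1.93], [-2.52, 2.52]. Speed limits (rad/s): [1.89, 1.89, 2.39, 2.39, 3.01, 3.01, 3.01].

INTERFACE

Orientations are given as [roll, pitch, yaw] about the fixed x, y, z axes, in that order (R = Rz(yaw) Ry(pitch) Rx(roll)).
In Python, from workcell import bot gives the robot as it stands.
- The arm moves only by the tool servo_tool, never from a script. Its argument "rows" is a list that holds one entry, the list of rows, each a list of 6 numbers: the shift along the tool's x, y, z in cm, then the turn, a rotation vector about the tool's x, y, z in degrees. A call has 1 to 5 rows; each row shifts and turns the commanded pose from where the row before left it, along the tool's axes as they then stand; what a row does not reach is not made up. A row lasts 1/8 s, in which the tool goes at most 62.5 mm and 10.7 degrees, less where a joint would pass 70% of its speed; a pose out of reach is approached as far as the arm can. A call is refused whole if a number of a shift passes 6.25 or a number of a turn 10.7, either way. A call with a gripper value outside its range is refused whole. "grip" is the opening, from -1 (shut) to 1 (fully open), so that 0 is half open, set as the call begins (left out, the last holds). The fingers move at their own pace and stop on an object; "squeeze" is the grip in N (left out, the last holds). Time passes only in rows, so rows that do not move let the fingers close. It gives the time, the measured TCP pose, the force and the opening at its end, in the units of the state.
- bot.observe(): the state, without advancing time (a new reading comes with each control period).
- bot.grab_frame(name): name is "scene" or "top" or "wrist"; returns a dict with "image" (384x512x3 uint8, red, green, blue), "K" (3x3 intrinsics, pixels), "R" (3x3) and "t" (3): a world point X has camera coordinates R X + t; the wrist camera has in their place "mount" (4x4, takes a point from camera to tool coordinates, whose origin is the TCP and whose axes are the flange's). Camera axes: x right, y down, z forward; pixel columns grow to the right and rows downward; lengths in m; the calibration is good to about 2 mm. A picture is of the moment at which its call begins: read the wrist's pose just before it. There is no depth.
- bot.job_done(): hands the job in, once; it reports no verdict.
The state is a dict: "clock": time; "qpos": joint angles; "qd": joint speeds; "joint_efforts": joint torques, N m; "position": TCP position; "tool_rot": TCP orientation; "force": force on the tool from outside, world axes, zero at the start; "moment": the same for the moment, N m; "grip_width": finger opening in m.
Only numpy, scipy, OpenCV 4.12 (cv2) and the standard library are available. Lean on these libraries where they do the work, as an engineer would, in place of code of your own. Each camera call takes 0.05 s, during which the arm holds its last target.

TASK

Gently press the gauge's stem down by its cap until the plunger rides on the ink roller and the needle stands between the two heavy marks of the dial, then let go of it; the needle must never reach the long mark. Then turn the roller by its crank until you find its worn flat, and leave it with the middle of the flat under the plunger, hands off. Leave the tin, the hand roller and the ink knife where they are.

Things in the scene. Friction and masses are not known exactly. Their poses are not given: they have to be found in the camera images.
- stand: Grey bench stand, fixed, base 185 x 200 x 22 mm. Origin at table height under the roller's axis, midway between two uprights (at y = -85 and +85 mm, 18 mm thick, 165 mm high). Its y axis is parallel to the roller's axis, z is up. A square sleeve for the gauge stem (38 mm wide, 190 mm high) stands at x = -85, y = 10 mm.
- roller_axis (a point): Fixed point on the axis of the black roller, at its middle: 140 mm above the stand's origin, axes as the stand's (it does not turn). Roller 64 mm diameter, 116 mm long, between centres, with one worn flat along its whole length, 3.5 mm deep in the middle, about 29 mm wide. Where the flat lies relative to the crank differs each time; it does not start under the plunger.
- spindle (a joint): Turn of spindle, crank and roller together, rad; 0 = crank arm straight up, growing as the crank goes from up towards the stand's +x. Turns endlessly either way and stays where left (friction about 0.12 N m, some 2 N at the grip).
- crank_grip: Wooden crank grip: round bar, 22 mm diameter, 80 mm long, parallel to the stand's y, outboard at its -y end. Origin at its middle, on a circle of 55 mm radius about the roller's axis, at y = -155 mm of the stand (bar -195 to -115 mm; flat crank arm at -107 mm). The bar spins freely on its pin, so its roll angle means nothing, and a grasp from above can follow the whole circle without turning.
- gauge_stem: Upright sliding stem with the dial gauge. Origin at the middle of the top of its round cap (34 mm diameter, 12 mm thick), its highest point, at x = -85, y = 10 mm of the stand, 288 to 300 mm up at the start. Slides straight down, to 264 mm at most, and stays where left: some 4 to 9 N on the cap moves it slowly. Can be pulled up by the cap. An arm carries dial and plunger 85 mm along the stand's +x.
- plunger_tip (a point): Lower end of the gauge's plunger, a 6 mm steel ball end, straight above the roller's axis at y = 10 mm of the stand. At first it hangs 8 to 20 mm above the roller. On the round of the roller it rests 172 mm above the table, in the middle of the flat 168.5 mm.
- plunger (a joint): How far the sprung plunger is pushed up into the gauge, m: 0 hanging free, 0.014 hard against its stop. Spring 1 N at 0, 0.2 N more per mm. Once it touches the roller, each mm of stem travel adds 1 mm. It drops by up to 3.5 mm as the flat comes under it, least in the flat's middle, evenly either side.
- needle (a joint): Needle on the white dial (57 mm, tilted 45 degrees up, facing the stand's +x), rad, clockwise: 0.35 rad per mm of plunger, one tick per mm; 0 at lower left, straight up at 7 mm. The two heavy marks either side of straight up are at 5 and 9 mm (1.75 and 3.15 rad), the long mark at 12 mm (4.2 rad).
- ink_tin: Closed ink tin, 80 mm diameter, 70 mm high, bystander on the stand's +y side. Origin under its centre.
- brayer: Small hand roller lying on the bench beyond the stand (roller 90 mm long, 32 mm diameter; handle reaching 125 mm from it), bystander. Origin under the roller's middle.
- ink_knife: Flat ink knife, 200 mm long, lying on the bench beyond the crank, bystander. Origin under its middle.

How it is judged:
On the way, in this order (a step that is already met when the one before it is completed fails the run):
1. the gauge is set on the round of the roller: needle between the two heavy marks (plunger 5 to 9 mm), stem let go (value of joint plunger between 0.005 and 0.009 m and z of plunger_tip in the frame of stand above 0.171 m and contact force between each of the arm, the fingers and gauge_stem below 0.3 N), for 0.3 s.
2. the plunger drops into the flat while the hand is on the crank (z of plunger_tip in the frame of stand below 0.1702 m and value of joint plunger above 0.001 m and contact force between the fingers and crank_grip above 0.3 N), for 0.1 s.
At the end, for the whole second after the job is handed in: The plunger rests in the middle of the flat: its tip at most 169.1 mm above the stand's underside (within about 10 degrees of the flat's middle), still pushed in 1 to 6.5 mm, the spindle at rest and the robot off it (z of plunger_tip in the frame of stand below 0.1691 m and value of joint plunger between 0.001 and 0.0065 m and velocity of joint spindle between -0.05 and 0.05 rad/s); the robot touches nothing.
It fails at once if the gauge is overrun: plunger pushed in 12 mm or more (needle at the long mark) (value of joint plunger above 0.012 m).
It fails at once if the gauge stem is pushed with more than 25 N (contact force between any of the fingers, the arm and gauge_stem above 25 N).
It fails at once if the ink tin, hand roller or ink knife is moved more than 20 mm (distance of any of ink_tin, brayer, ink_knife from where it was at the start of the episode above 0.02 m).
It also fails if it takes over 72 s, if anything falls off the work surface, if the arm or the gripper's body presses on something with over 40 N, if the wrist force passes 120 N, or if a joint passes its speed limit or range.

## Working session

There is one attempt and no reset: what is moved stays moved. The work goes in short steps, Python scripts to look and compute and a tool call to move; the robot and the scene stay as the last step left them, time stands still between calls to the robot, and variables do not carry over. Pictures are saved under pics/ and viewed, and the job is handed in when it is done.

Besides the shell and the picture viewer there is one more tool, called in YAML: its name, and indented under it one key for each argument. servo_tool: Moves the arm, as the interface text tells. Its arguments: {"type":"object","properties":{"rows":{"type":"array"},"grip":{"type":"number"},"squeeze":{"type":"number"}},"required":["rows"]}

```bash
ls; mkdir -p pics
python3 - <<'E'
from workcell import bot
import cv2
s=bot.observe(); print({k:s[k] for k in ('clock','position','tool_rot','force','grip_width')}, bot.grip_point_offset)
for n in ("scene","top","wrist"):
    f=bot.grab_frame(n); cv2.imwrite(f"pics/{n}0.png",f["image"][:,:,::-1])
    print(n,{k:v for k,v in f.items() if k!="image"})
E
```

```text
pics
{'clock': 0.0, 'position': array([ 0.18980612, -0.59511198,  0.23071948]), 'tool_rot': array([-3.14041910e+00,  8.15750844e-05,  3.08778581e-01]), 'force': array([1.12284122, 0.41684086, 0.25203391]), 'grip_width': 0.08560176589333275} 0.0187
scene {'K': array([[380.40244999,   0.        , 253.0368775 ],
       [  0.        , 380.40244999, 191.05271658],
       [  0.        ,   0.        ,   1.        ]]), 'R': array([[-0.75144713,  0.65961807,  0.01520547],
       [ 0.52991532,  0.61709718, -0.5817051 ],
       [-0.39308645, -0.42906302, -0.81325763]]), 't': array([ 0.39718773, -0.3075502 ,  1.24554309])}
top {'K': array([[434.03311448,   0.        , 249.30732168],
       [  0.        , 434.03311448, 197.04172663],
       [  0.        ,   0.        ,   1.        ]]), 'R': array([[-0.01493556, -0.99988585, -0.00228429],
       [-0.99854792,  0.01503376, -0.05173038],
       [ 0.05175882,  0.00150835, -0.99865848]]), 't': array([0.13226604, 0.61856766, 0.94755611])}
wrist {'K': array([[309.12943798,   0.        , 253.0673568 ],
       [  0.        , 309.12943798, 193.2591436 ],
       [  0.        ,   0.        ,   1.        ]]), 'mount': array([[ 9.46369860e-05, -9.45900779e-01, -3.24456018e-01,
         8.34135498e-02],
       [ 9.99999747e-01,  3.18152026e-04, -6.35843613e-04,
         4.78156491e-05],
       [ 7.04671308e-04, -3.24455876e-01,  9.45900570e-01,
        -1.42312899e-01],
       [ 0.00000000e+00,  0.00000000e+00,  0.00000000e+00,
         1.00000000e+00]])}
```

View pics/scene0.png

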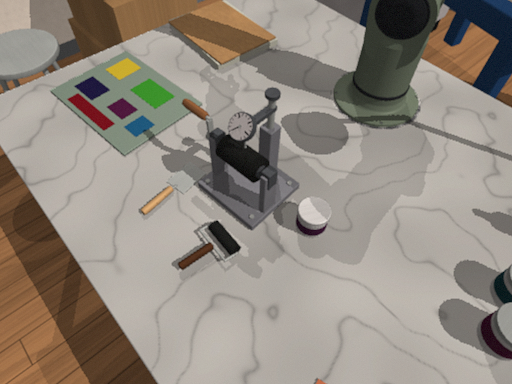

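View pics/top0.png

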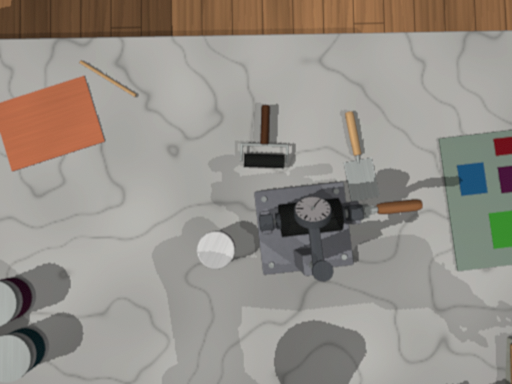

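View pics/wrist0.png

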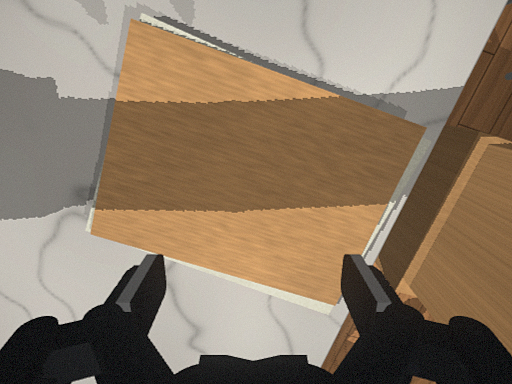

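The stand is ahead of the robot, with the crank to the right (-y). In the top view the cap is near (322,270) and the grip near (400,207). I'll zoom in to pick points.

Run:
```python
import cv2
a=cv2.imread("pics/top0.png"); cv2.imwrite("pics/topz.png",cv2.resize(a[160:300,235:435],None,fx=4,fy=4,interpolation=cv2.INTER_CUBIC))
a=cv2.imread("pics/scene0.png"); cv2.imwrite("pics/scenez.png",cv2.resize(a[80:230,170:310],None,fx=4,fy=4,interpolation=cv2.INTER_CUBIC))
```

```text
(no output)
```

View pics/topz.png

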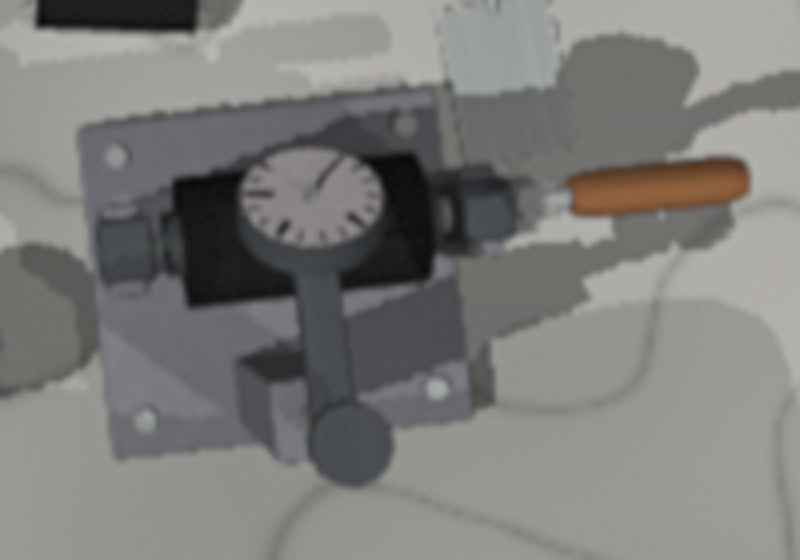

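View pics/scenez.png

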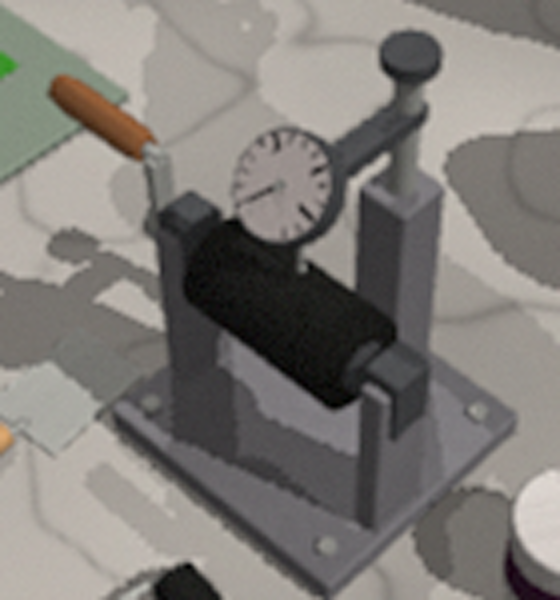

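```bash
cat > h.py <<'E'
import numpy as np, cv2
from scipy.optimize import least_squares
CAM={"scene":(np.array([[380.40244999,0,253.0368775],[0,380.40244999,191.05271658],[0,0,1]]),np.array([[-0.75144713,0.65961807,0.01520547],[0.52991532,0.61709718,-0.5817051],[-0.39308645,-0.42906302,-0.81325763]]),np.array([0.39718773,-0.3075502,1.24554309])),
"top":(np.array([[434.03311448,0,249.30732168],[0,434.03311448,197.04172663],[0,0,1]]),np.array([[-0.01493556,-0.99988585,-0.00228429],[-0.99854792,0.01503376,-0.05173038],[0.05175882,0.00150835,-0.99865848]]),np.array([0.13226604,0.61856766,0.94755611]))}
def proj(c,X):
    K,R,t=CAM[c]; p=K@(R@X+t); return p[:2]/p[2]
def S2W(p,q):
    c,s=np.cos(p[2]),np.sin(p[2]); return np.array([p[0]+c*q[0]-s*q[1],p[1]+s*q[0]+c*q[1],q[2]])
E
cat > fit.py <<'E'
from h import *
def Z(c,u): return (np.array(u)/4+ ((235,160) if c=="top" else (170,80)))
def pts(p):
    ox,th,h=p[3:6]; gx,gz=.055*np.sin(th),.14+.055*np.cos(th)
    return dict(c1=(ox+.0925,.1,.022),c2=(ox+.0925,-.1,.022),c3=(ox-.0925,.1,.022),c4=(ox-.0925,-.1,.022),
     cap=(-.085,.01,h),g1=(gx,-.195,gz),g2=(gx,-.115,gz),u1=(0,.085,.165),u2=(0,-.085,.165))
obs=[("top","c1",(80,130)),("top","c2",(437,92)),("top","c3",(115,460)),("top","c4",(473,415)),("top","cap",(351,443)),("top","g1",(748,180)),("top","g2",(572,195)),
("top","u1",(127,250)),("top","u2",(488,212)),
("scene","c1",(333,582)),("scene","c2",(115,405)),("scene","c3",(515,418)),("scene","cap",(411,52)),("scene","g1",(60,87)),("scene","g2",(148,143)),("scene","u1",(400,362)),("scene","u2",(190,212))]
def res(p):
    q=pts(p); return np.concatenate([proj(c,S2W(p,q[n]))-Z(c,u) for c,n,u in obs])
r=least_squares(res,[.6,-.1,.1,0,.2,.293],loss="soft_l1")
print(r.x.round(4))
for (c,n,u),e in zip(obs,res(r.x).reshape(-1,2)): print(c,n,e.round(1))
p=r.x
for n,q in pts(p).items(): print(n,S2W(p,q).round(4))
for n in ('cap','g1'): pass
E
python3 fit.py
```

```text
[ 0.5724  0.0068  0.094  -0.0233  0.03    0.2864]
top c1 [-1.2 -0.9]
top c2 [-0.5 -1.2]
top c3 [-0.7  0.6]
top c4 [0.7 1.8]
top cap [-0.4  0.7]
top g1 [-0.8 -0.1]
top g2 [-0.8  1. ]
top u1 [-0.3  0.1]
top u2 [-0.3 -0.3]
scene c1 [-1.4 -0.1]
scene c2 [-1.7 -1. ]
scene c3 [ 1.  -2.5]
scene cap [-0.4 -0. ]
scene g1 [-0.6 -1.3]
scene g2 [-0.4  0.6]
scene u1 [-0.9 -0.9]
scene u2 [-0.9 -1.7]
c1 [0.632  0.1128 0.022 ]
c2 [ 0.6508 -0.0863  0.022 ]
c3 [0.4478 0.0955 0.022 ]
c4 [ 0.4666 -0.1037  0.022 ]
cap [0.4869 0.0087 0.2864]
g1 [ 0.5924 -0.1872  0.195 ]
g2 [ 0.5849 -0.1076  0.195 ]
u1 [0.5645 0.0914 0.165 ]
u2 [ 0.5804 -0.0779  0.165 ]
```

Pose fit is good: residuals are 1–2 px, and the cap (0.287) and grip heights are plausible. The spindle reads about 0, so the crank is up. Next is a planner that turns target poses into tool-frame rows.

```bash
cat > plan.py <<'E'
import numpy as np,sys
from scipy.spatial.transform import Rotation as Ro
from workcell import bot
def plan(pos,yaw,n,rot0=None):
    s=bot.observe(); p=np.array(s["position"]); R=Ro.from_euler('xyz',s["tool_rot"])
    T=Ro.from_euler('xyz',[np.pi,0,yaw]); d=(np.array(pos)-p)/n; w=(R.inv()*T).as_rotvec()/n
    for i in range(n):
        v=R.inv().apply(d)*100; print([round(float(x),2) for x in [*v,*np.degrees(w)]]); R=R*Ro.from_rotvec(w)
a=[float(x) for x in sys.argv[1:]]
plan(a[:3],a[3],int(a[4]))
E
python3 plan.py 0.487 0.009 0.36 1.665 14
```

```text
[3.33, -3.47, -0.92, -0.0, -0.0, -5.55]
[3.65, -3.13, -0.92, -0.0, -0.0, -5.55]
[3.94, -2.76, -0.92, -0.0, -0.0, -5.55]
[4.19, -2.37, -0.92, -0.0, -0.0, -5.55]
[4.4, -1.95, -0.92, -0.0, -0.0, -5.55]
[4.56, -1.52, -0.92, -0.0, -0.0, -5.55]
[4.69, -1.07, -0.92, -0.0, -0.0, -5.55]
[4.77, -0.61, -0.92, -0.0, -0.0, -5.55]
[4.81, -0.14, -0.92, -0.0, -0.0, -5.55]
[4.8, 0.32, -0.92, -0.0, -0.0, -5.55]
[4.75, 0.78, -0.92, -0.0, -0.0, -5.55]
[4.65, 1.24, -0.92, -0.0, -0.0, -5.55]
[4.51, 1.68, -0.92, -0.0, -0.0, -5.55]
[4.32, 2.11, -0.92, -0.0, -0.0, -5.55]
```

servo_tool:
  rows:
    - [[3.3,-3.4,-2,0,0,-5.5],[3.6,-3.1,-2,0,0,-5.5],[3.9,-2.8,-2,0,0,-5.5],[4.2,-2.4,-2,0,0,-5.5],[4.4,-2.0,-2,0,0,-5.5]]
  grip: -1

```text
clock: 0.78
position: [0.2954, -0.3786, 0.3319]
tool_rot: [-3.142, 0.0, 0.792]
force: [-0.1, 0.1, -0.1]
grip_width: -0.0
```

servo_tool:
  rows:
    - [[4.6,-1.5,-1,0,0,-5.5],[4.7,-1.1,-1,0,0,-5.5],[4.8,-0.6,-1,0,0,-5.5],[4.8,-0.1,0,0,0,-5.5],[4.8,0.3,0,0,0,-5.5]]

```text
clock: 1.4
position: [0.4035, -0.1631, 0.3615]
tool_rot: [3.141, 0.0, 1.272]
force: [1.3, -0.9, -0.5]
grip_width: 0.0
```

```bash
python3 plan.py 0.487 0.009 0.36 1.665 5
```

```text
[3.78, 0.58, 0.03, 0.0, 0.0, -4.51]
[3.72, 0.88, 0.03, 0.0, 0.0, -4.51]
[3.64, 1.17, 0.03, 0.0, 0.0, -4.51]
[3.54, 1.45, 0.03, 0.0, 0.0, -4.51]
[3.42, 1.72, 0.03, 0.0, 0.0, -4.51]
```

servo_tool:
  rows:
    - [[3.7,0.6,0,0,0,-4.5],[3.7,0.9,0,0,0,-4.5],[3.6,1.2,0,0,0,-4.5],[3.5,1.4,0,0,0,-4.5],[0,0,0,0,0,0]]

```text
clock: 2.02
position: [0.4707, -0.0266, 0.3611]
tool_rot: [-3.141, -0.001, 1.588]
force: [-0.4, -1.3, -0.8]
grip_width: -0.0002
```

```bash
python3 plan.py 0.487 0.009 0.34 1.665 2; python3 -c "
from workcell import bot;import cv2
print(bot.observe()['qpos'])
f=bot.grab_frame('wrist');cv2.imwrite('pics/w1.png',f['image'][:,:,::-1])"
```

```text
[1.77, 0.85, 1.06, -0.0, -0.03, -2.21]
[1.73, 0.91, 1.06, -0.0, -0.03, -2.21]
[ 0.4754072   0.1879418  -0.63235646  1.77925545  0.1170179   1.21237413
 -0.17282284]
```

View pics/w1.png

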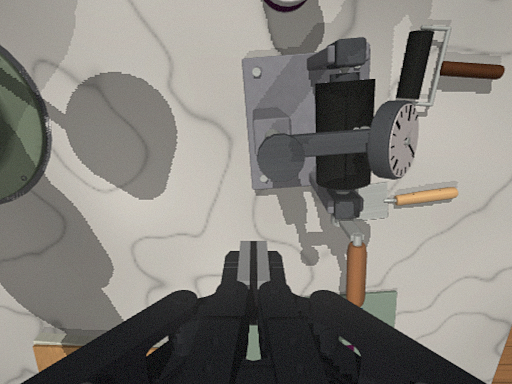

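The wrist view shows the cap centred at (281,157), the grip bar at (357,272), and the closed fingers at (253,260). I'll cross-check the cap position from this.

```bash
cat > wr.py <<'E'
import numpy as np
from scipy.spatial.transform import Rotation as Ro
K=np.array([[309.12943798,0,253.0673568],[0,309.12943798,193.2591436],[0,0,1]])
M=np.array([[9.46369860e-05,-9.45900779e-01,-3.24456018e-01,8.34135498e-02],[9.99999747e-01,3.18152026e-04,-6.35843613e-04,4.78156491e-05],[7.04671308e-04,-3.24455876e-01,9.45900570e-01,-1.42312899e-01],[0,0,0,1]])
def ray(s,uv,z):
    R=Ro.from_euler('xyz',s["tool_rot"]).as_matrix(); d=R@M[:3,:3]@np.linalg.inv(K)@[*uv,1]
    o=R@M[:3,3]+s["position"]; return o+d*(z-o[2])/d[2]
E
python3 -c "
from wr import *
from workcell import bot
s=bot.observe()
print(s['position'],ray(s,(281,157),.288),ray(s,(357,272),.195))"
```

```text
[ 0.47020748 -0.02828329  0.36105488] [0.48934286 0.00869648 0.288     ] [ 0.59161032 -0.14498126  0.195     ]
```

servo_tool:
  rows:
    - [[1.8,0.9,1.5,0,0,-2.2],[1.8,0.9,1.5,0,0,-2.2],[0,0,1.5,0,0,0],[0,0,0.5,0,0,0],[0,0,0,0,0,0]]

```text
clock: 2.7
position: [0.4868, 0.0071, 0.311]
tool_rot: [-3.141, 0.0, 1.659]
force: [-0.3, 1.2, -0.6]
grip_width: 0.0003
```

```bash
python3 plan.py 0.488 0.009 0.30 1.665 1;python3 -c "
from workcell import bot;import cv2
f=bot.grab_frame('scene');cv2.imwrite('pics/s1.png',cv2.resize(f['image'][40:240,150:350,::-1],None,fx=3,fy=3,interpolation=2))"
```

```text
[0.17, 0.13, 1.1, -0.04, 0.0, -0.34]
```

View pics/s1.png

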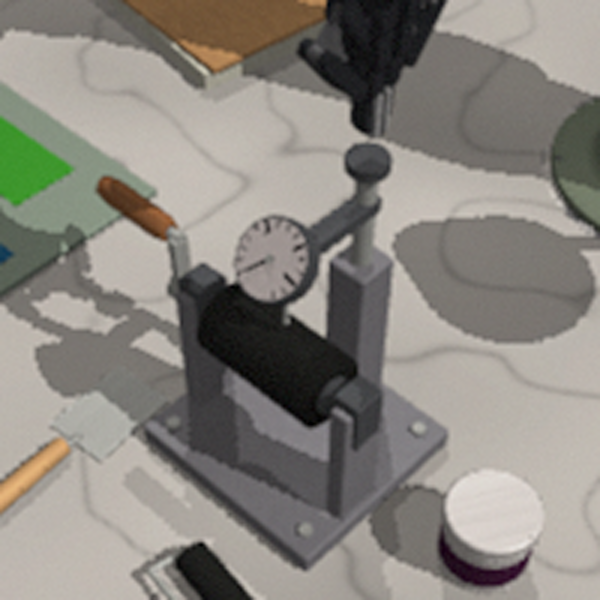

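The fingers are right above the cap and the dial is visible (needle at lower left, i.e. 0). Now I lower to just above the cap.

servo_tool:
  rows:
    - [[0.1,0.1,0.8,0,0,-0.3],[0,0,0.5,0,0,0],[0,0,0.2,0,0,0],[0,0,0.2,0,0,0],[0,0,0,0,0,0]]

```text
clock: 3.38
position: [0.4879, 0.0086, 0.2943]
tool_rot: [-3.142, -0.0, 1.665]
force: [0.5, -0.2, 0.8]
grip_width: -0.0002
```

servo_tool:
  rows:
    - [[0,0,0.15,0,0,0],[0,0,0.15,0,0,0],[0,0,0.15,0,0,0],[0,0,0.1,0,0,0],[0,0,0,0,0,0]]

```text
clock: 4.0
position: [0.4879, 0.0086, 0.2888]
tool_rot: [3.142, 0.0, 1.665]
force: [-0.3, -0.2, 2.5]
grip_width: 0.0
```

servo_tool:
  rows:
    - [[0,0,0.1,0,0,0],[0,0,0.1,0,0,0],[0,0,0.1,0,0,0],[0,0,0.1,0,0,0],[0,0,0,0,0,0]]

```text
clock: 4.62
position: [0.4879, 0.0086, 0.2847]
tool_rot: [-3.142, -0.0, 1.665]
force: [0.4, -0.1, 0.7]
grip_width: 0.0001
```

```bash
cat > dial.py <<'E'
from workcell import bot;import cv2,sys
f=bot.grab_frame('scene');cv2.imwrite(sys.argv[1],cv2.resize(f['image'][60:180,190:310,::-1],None,fx=5,fy=5,interpolation=2))
E
python3 dial.py pics/d1.png
```

```text
(no output)
```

View pics/d1.png

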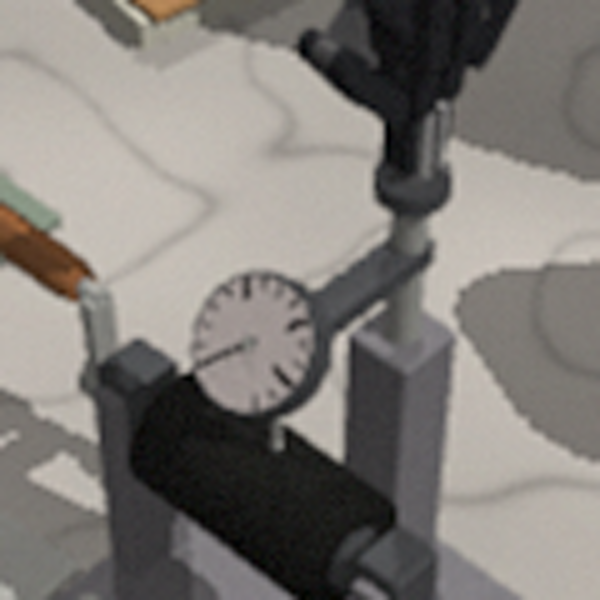

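servo_tool:
  rows:
    - [[0,0,0.1,0,0,0],[0,0,0.1,0,0,0],[0,0,0.1,0,0,0],[0,0,0.1,0,0,0]]

```text
clock: 5.18
position: [0.4879, 0.0086, 0.2808]
tool_rot: [3.142, 0.0, 1.665]
force: [-0.3, -0.8, 4.8]
grip_width: 0.0003
```

```bash
python3 dial.py pics/d2.png
```

```text
(no output)
```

View pics/d2.png

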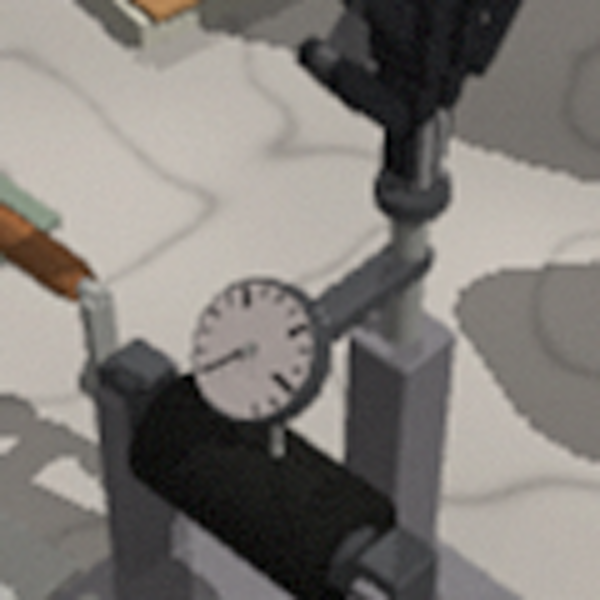

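The stem is sliding: the dial moved down and the needle still shows 0. Force is about 5 N. Continuing.

servo_tool:
  rows:
    - [[0,0,0.1,0,0,0],[0,0,0.1,0,0,0],[0,0,0.1,0,0,0],[0,0,0.1,0,0,0]]

```text
clock: 5.72
position: [0.4879, 0.0086, 0.2769]
tool_rot: [3.141, 0.0, 1.665]
force: [-0.7, -0.1, 7.5]
grip_width: 0.0002
```

```bash
python3 dial.py pics/d3.png
```

```text
(no output)
```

View pics/d3.png

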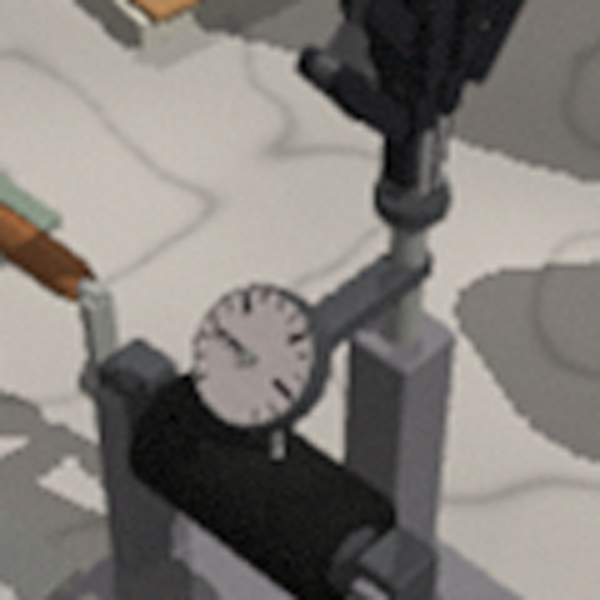

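The needle is now at about 3 mm, pointing to (215,328). The heavy marks are at (247,302) and (298,337), and the long mark is at (285,388). I need about 4 mm more.

servo_tool:
  rows:
    - [[0,0,0.1,0,0,0],[0,0,0.1,0,0,0],[0,0,0.1,0,0,0]]

```text
clock: 6.15
position: [0.4879, 0.0086, 0.2739]
tool_rot: [3.141, 0.0, 1.665]
force: [-2.4, -0.9, 7.2]
grip_width: 0.0
```

```bash
python3 dial.py pics/d4.png
```

```text
(no output)
```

View pics/d4.png

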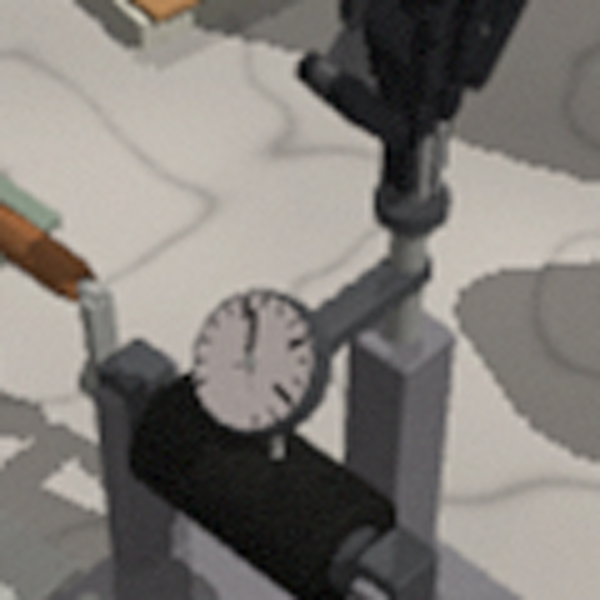

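The needle is just past the first heavy mark, about 5.5 mm. I'll press 1 mm more, then lift off.

servo_tool:
  rows:
    - [[0,0,0.1,0,0,0],[0,0,0,0,0,0]]

```text
clock: 6.45
position: [0.4879, 0.0086, 0.2728]
tool_rot: [3.142, 0.0, 1.665]
force: [-1.2, -0.9, 5.6]
grip_width: 0.0001
```

servo_tool:
  rows:
    - [[0,0,-0.5,0,0,0],[0,0,-2,0,0,0],[0,0,-3,0,0,0]]

```text
clock: 6.82
position: [0.4875, 0.0086, 0.328]
tool_rot: [-3.14, -0.0, 1.665]
force: [0.3, -0.5, -0.6]
grip_width: 0.0004
```

```bash
python3 dial.py pics/d5.png
```

```text
(no output)
```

View pics/d5.png

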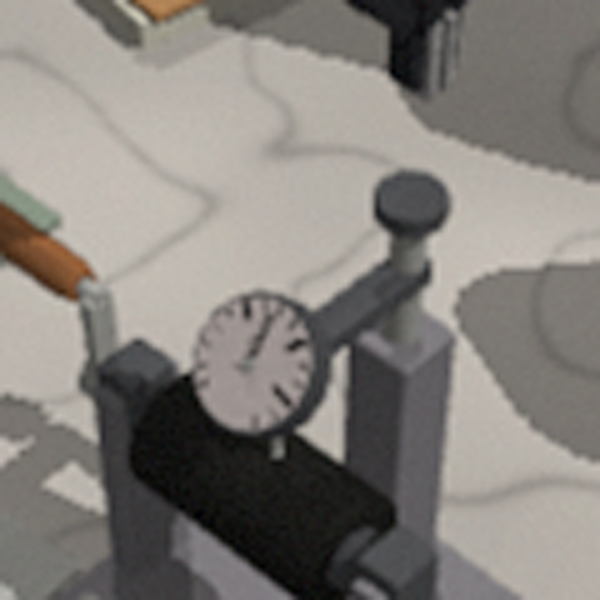

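The needle stands at about 6.7 mm, between the heavy marks, and the stem is released. Next is the crank.

```bash
python3 plan.py 0.589 -0.1525 0.25 1.665 6
```

```text
[-2.84, 1.4, 1.37, 0.03, 0.0, 0.0]
[-2.84, 1.41, 1.37, 0.03, 0.0, 0.0]
[-2.84, 1.41, 1.37, 0.03, 0.0, 0.0]
[-2.84, 1.41, 1.37, 0.03, 0.0, 0.0]
[-2.84, 1.41, 1.37, 0.03, 0.0, 0.0]
[-2.84, 1.41, 1.37, 0.03, 0.0, 0.0]
```

servo_tool:
  rows:
    - [[-4,1.4,0,0,0,0],[-4,2,0,0,0,0],[-4,2,1,0,0,0],[-4,2,3,0,0,0],[-1,1,3,0,0,0]]
  grip: 0.4
  squeeze: 25

```text
clock: 7.5
position: [0.588, -0.1556, 0.2563]
tool_rot: [-3.141, 0.0, 1.662]
force: [-0.3, 0.4, -0.0]
grip_width: 0.06
```

servo_tool:
  rows:
    - [[0,0,0,0,0,0],[0,0,0,0,0,0]]

```text
clock: 7.75
position: [0.5876, -0.1519, 0.259]
tool_rot: [3.141, -0.0, 1.666]
force: [0.4, 0.3, 0.5]
grip_width: 0.0601
```

```bash
python3 plan.py 0.589 -0.1525 0.172 1.665 1;python3 -c "
from workcell import bot;import cv2
f=bot.grab_frame('wrist');cv2.imwrite('pics/w2.png',f['image'][:,:,::-1])"
```

```text
[-0.07, 0.13, 8.7, 0.05, -0.0, 0.04]
```

View pics/w2.png

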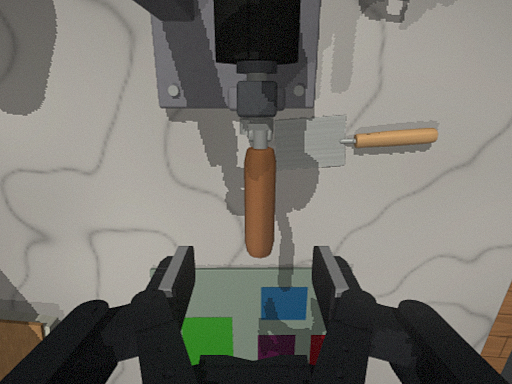

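```bash
python3 -c "
from wr import *
from workcell import bot
s=bot.observe()
print(s['position'],ray(s,(260,150),.195),ray(s,(260,255),.195))"
```

```text
[ 0.5876947  -0.15192904  0.25939763] [ 0.58824621 -0.10834299  0.195     ] [ 0.59646708 -0.18832296  0.195     ]
```

Wrist and fit agree to about 3.5 mm, and the bar runs y -0.108…-0.188 as it should. Lowering with the jaws straddling it.

servo_tool:
  rows:
    - [[0,0.3,3,0,0,0],[0,0,3,0,0,0],[0,0,2,0,0,0],[0,0,0.7,0,0,0],[0,0,0,0,0,0]]

```text
clock: 8.43
position: [0.5908, -0.1522, 0.1718]
tool_rot: [3.141, 0.0, 1.665]
force: [0.4, -0.8, 0.5]
grip_width: 0.0599
```

servo_tool:
  rows:
    - [[0,0,0,0,0,0],[0,0,0,0,0,0],[0,0,0,0,0,0],[0,0,0,0,0,0],[0,0,0,0,0,0]]
  grip: -1
  squeeze: 20

```text
clock: 9.05
position: [0.5908, -0.1525, 0.1715]
tool_rot: [3.141, 0.0, 1.665]
force: [-0.7, 0.4, 7.8]
grip_width: 0.0203
```

```bash
python3 -c "
from workcell import bot;import cv2
f=bot.grab_frame('wrist');cv2.imwrite('pics/w3.png',f['image'][:,:,::-1])
f=bot.grab_frame('scene');cv2.imwrite('pics/s3.png',cv2.resize(f['image'][40:240,150:350,::-1],None,fx=3,fy=3,interpolation=2))"
```

```text
(no output)
```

View pics/s3.png

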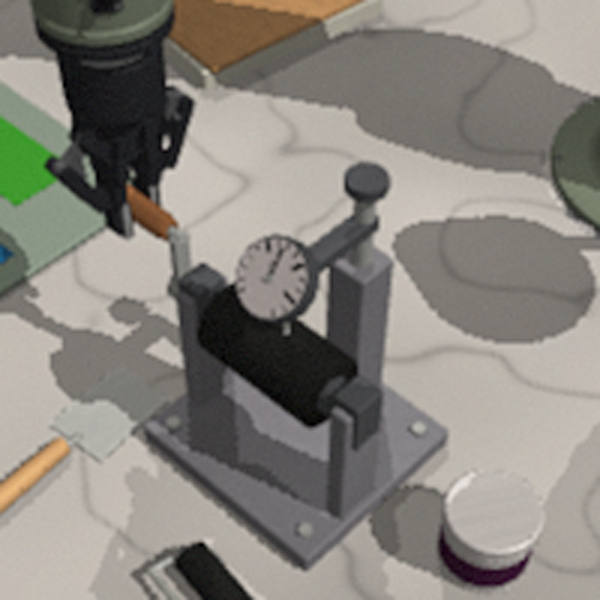

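View pics/w3.png

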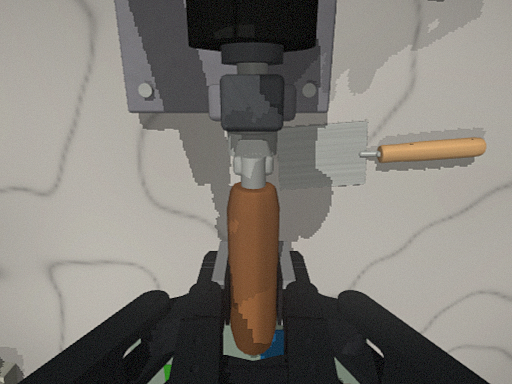

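The bar is held (20 mm wide, 22 mm nominal). Now I crank in + direction, 10° per row, reading the dial each 30°.

servo_tool:
  rows:
    - [[0,0.95,0.08,0,0,0],[0,0.93,0.25,0,0,0],[0,0.87,0.4,0,0,0]]

```text
clock: 9.52
position: [0.6184, -0.1499, 0.1638]
tool_rot: [3.141, 0.0, 1.665]
force: [-4.2, -0.7, 4.8]
grip_width: 0.0203
```

```bash
cat > dz.py <<'E'
from workcell import bot;import cv2,sys
import numpy as np
p=bot.observe()['position']
f=bot.grab_frame('scene');cv2.imwrite(sys.argv[1],cv2.resize(f['image'][105:165,190:290,::-1],None,fx=7,fy=7,interpolation=2))
# crank angle from tcp: stand x, z ; grasp point ~18.7mm up
c,s=np.cos(.094),np.sin(.094); x=c*(p[0]-.5724)+s*(p[1]-.0068); z=p[2]-.1715+.055
print('x,z rel',x.round(4),z.round(4),'theta deg',np.degrees(np.arctan2(x-.002,z)).round(1),'r',np.hypot(x-.002,z).round(4))
E
python3 dz.py pics/e1.png
```

```text
x,z rel 0.0311 0.0473 theta deg 31.6 r 0.0555
```

View pics/e1.png

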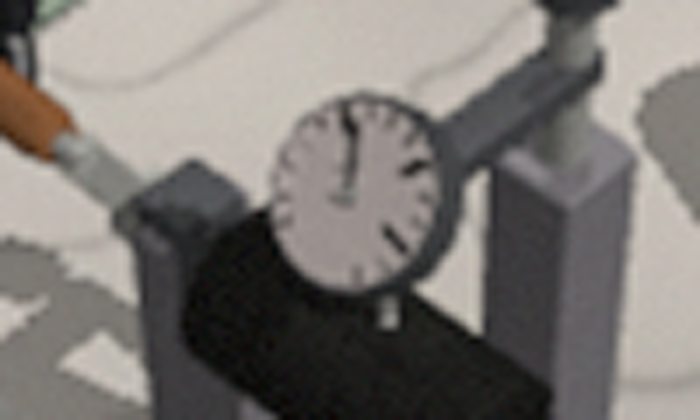

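The needle has already fallen from about 6.7 to 5.2 mm, so the flat is coming under the plunger. I estimate the middle is about 20° further on.

servo_tool:
  rows:
    - [[0,0.78,0.55,0,0,0],[0,0,0,0,0,0]]

```text
clock: 9.82
position: [0.6264, -0.1492, 0.1579]
tool_rot: [3.14, 0.0, 1.665]
force: [5.1, -1.1, 0.2]
grip_width: 0.0203
```

```bash
python3 dz.py pics/e2.png
```

```text
x,z rel 0.0391 0.0414 theta deg 41.9 r 0.0556
```

servo_tool:
  rows:
    - [[0,0.67,0.68,0,0,0],[0,0,0,0,0,0]]

```text
clock: 10.12
position: [0.6331, -0.1485, 0.1507]
tool_rot: [3.141, -0.0, 1.665]
force: [5.4, -0.5, -0.4]
grip_width: 0.0202
```

```bash
python3 dz.py pics/e3.png
```

```text
x,z rel 0.0459 0.0342 theta deg 52.0 r 0.0557
```

servo_tool:
  rows:
    - [[0,0.55,0.78,0,0,0],[0,0,0,0,0,0]]

```text
clock: 10.42
position: [0.6385, -0.148, 0.1424]
tool_rot: [3.141, -0.0, 1.665]
force: [5.2, -1.6, -0.2]
grip_width: 0.0201
```

```bash
python3 dz.py pics/e4.png; python3 -c "
import cv2,numpy as np
a=[cv2.resize(cv2.imread(f'pics/e{i}.png')[60:330,230:480],None,fx=1.04,fy=1.04) for i in (2,3,4)]
cv2.imwrite('pics/e234.png',np.hstack(a))"
```

```text
x,z rel 0.0513 0.0259 theta deg 62.2 r 0.0557
```

View pics/e234.png

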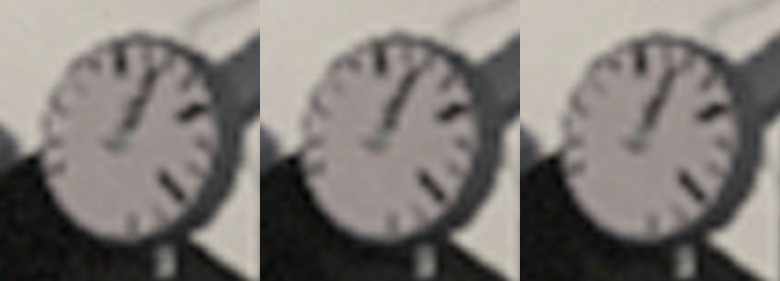

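At 42–62° the needle is back at about 7 mm (round). The brief dip near 31° was only about 1.5 mm and narrow, so it isn't the full flat. Continuing.

servo_tool:
  rows:
    - [[0,0.4,0.87,0,0,0],[0,0.24,0.93,0,0,0]]

```text
clock: 10.72
position: [0.6444, -0.1475, 0.1245]
tool_rot: [-3.141, 0.0, 1.665]
force: [-0.1, -0.9, 1.7]
grip_width: 0.02
```

```bash
python3 dz.py pics/e5.png
```

```text
x,z rel 0.0572 0.008 theta deg 81.8 r 0.0558
```

servo_tool:
  rows:
    - [[0,0.08,0.96,0,0,0],[0,-0.08,0.96,0,0,0]]

```text
clock: 11.02
position: [0.6439, -0.1475, 0.1052]
tool_rot: [-3.141, 0.0, 1.665]
force: [-3.4, -1.8, 3.4]
grip_width: 0.0202
```

```bash
python3 dz.py pics/e6.png
```

```text
x,z rel 0.0567 -0.0113 theta deg 101.7 r 0.0558
```

servo_tool:
  rows:
    - [[0,-0.24,0.93,0,0,0],[0,-0.4,0.87,0,0,0]]

```text
clock: 11.32
position: [0.6369, -0.1481, 0.0875]
tool_rot: [-3.14, 0.0, 1.665]
force: [-8.2, -1.8, 8.3]
grip_width: 0.0203
```

```bash
python3 dz.py pics/e7.png
cat > mont.py <<'E'
import cv2,numpy as np,sys
a=[cv2.resize(cv2.imread(f'pics/e{i}.png')[60:330,230:480],None,fx=1.04,fy=1.04) for i in sys.argv[2:]]
cv2.imwrite(sys.argv[1],np.hstack(a))
E
python3 mont.py pics/e567.png 5 6 7
```

```text
x,z rel 0.0497 -0.029 theta deg 121.3 r 0.0558
```

View pics/e567.png

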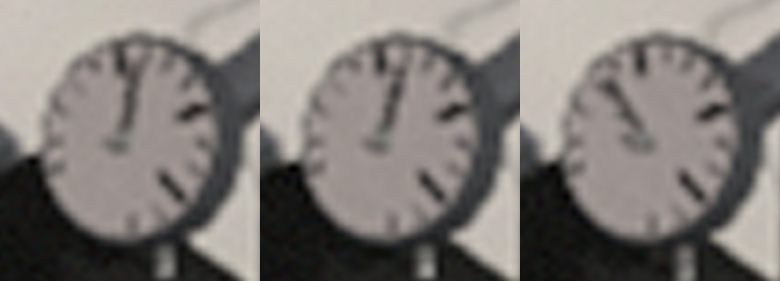

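Needle at 121° has dropped to about 3.7 mm, so this looks like the flat. I'll pause for a settled reading, then step finely.

servo_tool:
  rows:
    - [[0,0,0,0,0,0]]

```text
clock: 11.5
position: [0.6366, -0.1482, 0.0873]
tool_rot: [-3.139, -0.0, 1.665]
force: [-5.8, -2.2, -1.9]
grip_width: 0.0204
```

```bash
python3 dz.py pics/e8.png
```

```text
x,z rel 0.0494 -0.0292 theta deg 121.6 r 0.0557
```

servo_tool:
  rows:
    - [[0,-0.52,0.8,0,0,0],[0,0,0,0,0,0]]

```text
clock: 11.8
position: [0.6311, -0.1487, 0.0797]
tool_rot: [-3.139, -0.0, 1.665]
force: [-10.6, -1.6, 4.7]
grip_width: 0.0204
```

```bash
python3 dz.py pics/e9.png
```

```text
x,z rel 0.0438 -0.0368 theta deg 131.3 r 0.0557
```

servo_tool:
  rows:
    - [[0,-0.66,0.69,0,0,0],[0,0,0,0,0,0]]

```text
clock: 12.1
position: [0.6245, -0.1493, 0.0734]
tool_rot: [-3.139, 0.0, 1.665]
force: [-12.2, -0.8, 11.5]
grip_width: 0.0201
```

```bash
python3 dz.py pics/e10.png; python3 mont.py pics/e8910.png 8 9 10
```

```text
x,z rel 0.0373 -0.0431 theta deg 140.7 r 0.0557
```

View pics/e8910.png

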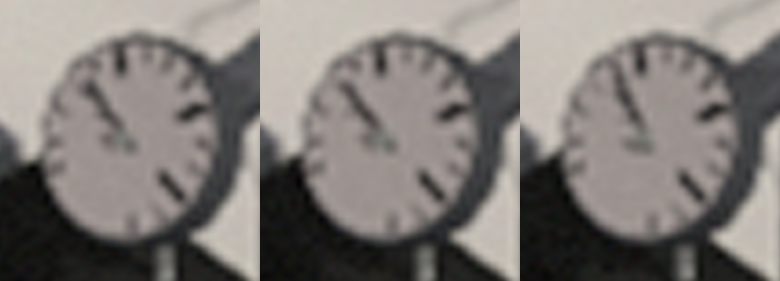

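The minimum lies around 121–131°. I'll measure needle direction numerically for the frames so far.

```bash
cat > needle.py <<'E'
import cv2,numpy as np,sys
from scipy.ndimage import map_coordinates
def ang(fn):
    a=cv2.imread(fn,0).astype(float)  # 7x crop
    hub=HUB
    best=[]
    for d in np.arange(-100,100,1.0):
        t=np.radians(d); r=np.arange(22,66)
        x=hub[0]+r*np.sin(t); y=hub[1]-r*np.cos(t)
        best.append(map_coordinates(a,[y,x],order=1).mean())
    best=np.array(best); i=best.argmin(); w=np.clip(best.min()+20-best,0,None); w[abs(np.arange(len(w))-i)>15]=0
    return (w*np.arange(-100,100,1.0)).sum()/w.sum(), best.min()
HUB=(349,197)
if __name__=="__main__":
    for i in sys.argv[1:]: print(i,np.round(ang(f'pics/e{i}.png'),1))
E
python3 needle.py 1 2 3 4 5 6 7 8 9 10
```

```text
1 [ 3.9 76.9]
2 [21.2 80.8]
3 [19.5 76.3]
4 [18.6 77. ]
5 [ 7.9 78.1]
6 [11.9 77.4]
7 [-30.   79.6]
8 [-30.8  77.9]
9 [-33.7  75. ]
10 [-22.1  76.4]
```

servo_tool:
  rows:
    - [[0,0.35,-0.32,0,0,0],[0,0,0,0,0,0],[0,0,0,0,0,0]]

```text
clock: 12.52
position: [0.6286, -0.1489, 0.0769]
tool_rot: [-3.14, 0.0, 1.665]
force: [-12.0, -0.5, 13.3]
grip_width: 0.0201
```

```bash
python3 dz.py pics/e11.png; python3 needle.py 11
```

```text
x,z rel 0.0414 -0.0396 theta deg 135.1 r 0.0558
11 [-31.7  77.3]
```

servo_tool:
  rows:
    - [[0,0.63,-0.73,0,0,0],[0,0,0,0,0,0],[0,0,0,0,0,0]]

```text
clock: 12.95
position: [0.6348, -0.1484, 0.0841]
tool_rot: [-3.14, 0.0, 1.665]
force: [-11.9, -2.0, 11.2]
grip_width: 0.0204
```

```bash
python3 dz.py pics/e12.png; python3 needle.py 12
```

```text
x,z rel 0.0475 -0.0324 theta deg 125.4 r 0.0559
12 [-33.8  73.4]
```

servo_tool:
  rows:
    - [[0,0.48,-0.83,0,0,0],[0,0,0,0,0,0],[0,0,0,0,0,0]]

```text
clock: 13.38
position: [0.6395, -0.1479, 0.0921]
tool_rot: [-3.14, 0.0, 1.665]
force: [-10.5, -0.9, 6.8]
grip_width: 0.0201
```

```bash
python3 dz.py pics/e13.png; python3 needle.py 13; python3 mont.py pics/e111213.png 11 12 13
```

```text
x,z rel 0.0523 -0.0244 theta deg 115.8 r 0.0559
13 [-20.1  81.5]
```

View pics/e111213.png

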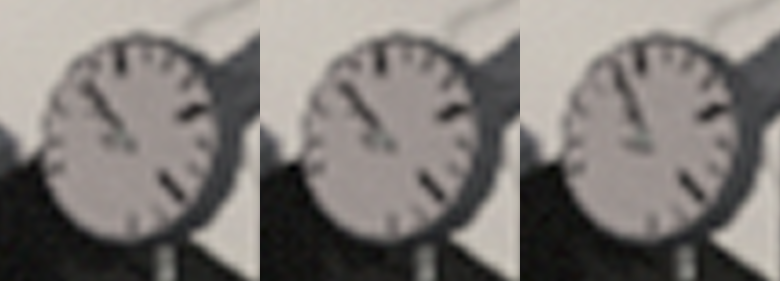

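Fitting the symmetric readings (115.8°/141.5° and 121.6°/135.5°), the flat's middle is at θ ≈ 128.5°. Going there, with a small inward offset to relieve the radial load.

servo_tool:
  rows:
    - [[0,-0.35,0.5,0,0,0],[0,-0.35,0.5,0,0,0],[0,-0.03,0,0,0,0],[0,0,0,0,0,0]]

```text
clock: 13.92
position: [0.6329, -0.1485, 0.0819]
tool_rot: [-3.141, -0.0, 1.665]
force: [-6.0, -2.2, 0.4]
grip_width: 0.0209
```

```bash
python3 dz.py pics/e14.png; python3 needle.py 14
```

```text
x,z rel 0.0456 -0.0346 theta deg 128.4 r 0.0556
14 [-34.8  75.7]
```

At 128.4° the needle is at its lowest (-34.8). Releasing.

servo_tool:
  rows:
    - [[0,0,0,0,0,0],[0,0,0,0,0,0],[0,0,0,0,0,0],[0,0,0,0,0,0]]
  grip: 0.4

```text
clock: 14.48
position: [0.6334, -0.1484, 0.0821]
tool_rot: [3.141, -0.0, 1.665]
force: [-0.1, -0.7, -0.3]
grip_width: 0.0598
```

```bash
python3 dz.py pics/e15.png; python3 needle.py 15; python3 -c "
from workcell import bot;import cv2
f=bot.grab_frame('wrist');cv2.imwrite('pics/w4.png',f['image'][:,:,::-1])"
```

```text
x,z rel 0.0462 -0.0344 theta deg 127.9 r 0.056
15 [-34.8  73.9]
```

View pics/w4.png

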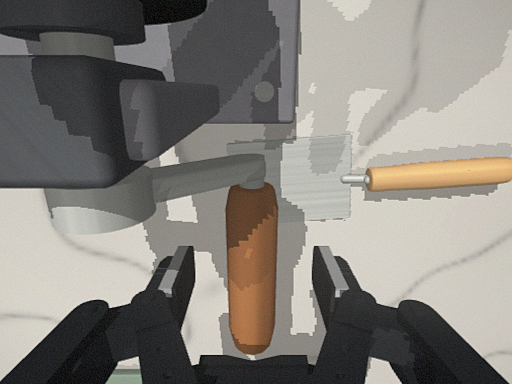

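The bar is centred between the open jaws, the needle is unchanged, and the force is about 0. Retreating straight up.

servo_tool:
  rows:
    - [[0,0,-2,0,0,0],[0,0,-4,0,0,0],[0,0,-5,0,0,0],[0,0,-5,0,0,0],[0,0,-5,0,0,0]]

```text
clock: 15.2
position: [0.633, -0.1482, 0.2955]
tool_rot: [3.14, 0.0, 1.665]
force: [-0.1, -0.8, -0.1]
grip_width: 0.0597
```

servo_tool:
  rows:
    - [[-2,0,0,0,0,0],[0,0,0,0,0,0],[0,0,0,0,0,0],[0,0,0,0,0,0]]

```text
clock: 15.7
position: [0.6349, -0.1677, 0.2916]
tool_rot: [-3.141, -0.001, 1.666]
force: [0.6, -0.2, 0.2]
grip_width: 0.0599
```

```bash
python3 dz.py pics/e16.png; python3 needle.py 16; python3 -c "
from workcell import bot;import cv2
f=bot.grab_frame('scene');cv2.imwrite('pics/s4.png',cv2.resize(f['image'][40:290,130:350,::-1],None,fx=2.4,fy=2.4,interpolation=2))"
```

```text
x,z rel 0.0459 0.1751 theta deg 14.1 r 0.1805
16 [-35.   73.3]
```

View pics/s4.png

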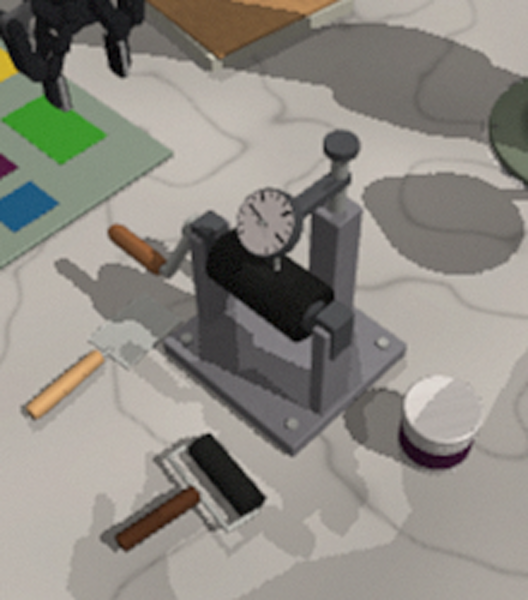

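```bash
python3 -c "
from workcell import bot
print(bot.job_done())"
```

```text
the job is handed in; nothing more can be done
None
```

I set the gauge on the roller, turned the crank to the worn flat, and handed the job in at about 16 s with the hands off. No verdict came back, so the results below are from my own checks.

- **Gauge:** I pressed the stem down in 1 mm steps. The needle stood at about 6.7 mm, between the heavy marks, and I let go there. The force stayed at about 8 N or less in the readings I took, and the needle never came near the long mark.
- **Flat:** Dial readings on both sides of the flat were symmetric about a crank angle of 128.5°, and I left the crank at about 128.4°. The needle rests at about 3.5 mm there, the lowest reading I saw. The drop from the round is about 3.3–3.5 mm, which matches the stated depth. It did not move when I released the grip or backed away.
- **Bystanders:** The final scene picture shows the tin, hand roller and ink knife where they were. The arm was clear, with a force reading near zero.

**Readings that disagreed:** The needle also dipped by about 1.3 mm near 31° and about 0.8 mm around 82–102°. Those readings were taken while the crank was still moving, and I did not recheck them. Both dips were much shallower than the flat.

I did not turn the roller the rest of the way round. I identified the flat by its depth and by how the reading rose on both sides.

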